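# Put the serviced drive parts back on their two spindles

## Robot

A 7-joint arm with a two-finger parallel gripper is mounted at the origin on the work surface. World frame = base frame: x ahead of the robot, y to its left, z up, the work surface at z = 0. Lengths are in m, angles in rad, forces in N, time in s.
With the tool pointing down it reaches from about 0.35 to 0.9 m from the base axis. Payload 8.1 kg.
Tool frame: the origin (TCP) lies midway between the tips of the shut fingers; the grasp point (between the pads) lies 19 mm behind it; z points along the fingers, y is the line along which they close (so a half turn about z gives the same grasp; the last joint's range is limited). The gripper opens to 92 mm and grips with 3 to 60 N. Pads are 19 mm wide; open, the fingers measure 130 mm over their backs; the gripper's body (75 mm by 190 mm) begins 47 mm behind the grasp point.
Start: joints at [1.199, 0.434, 0.025, 1.573, -0.012, 1.134, -0.075], TCP at [0.166, -0.603, 0.227] pointing down, gripper open.
Joint ranges: [-2.62, 2.62], [-0.44, 2.09], [-1.27, 1.32], [0.08, 2.57], [-1.32, 4.46], [0.12, 2], [-2.74, 2.74]. Speed limits (rad/s): [2.22, 2.22, 3.01, 3.01, 3.14, 3.14, 3.14].

## Interface

Orientations are given as a rotation vector (axis times angle).
In Python, from cell import arm gives the robot as it stands.
- The arm moves only by the tool carry_out, never from a script. Its arguments are lists of equal length, an entry for each row: "claw": the finger opening in cm, from 0 to 9.18; "delta_pos": the shift along the tool's x, y, z in cm, a list of three; "angular": the turn, a rotation vector about the tool's x, y, z in rad, a list of three. In form: {"claw": [claw, ...], "delta_pos": [[dx, dy, dz], ...], "angular": [[ax, ay, az], ...]}. A call has 1 to 20 rows; each row shifts and turns the commanded pose from where the row before left it, along the tool's axes as they then stand; what a row does not reach is not made up. A row lasts 1/10 s, in which the tool goes at most 50 mm and 8.59 degrees, less where a joint would pass 70% of its speed; a pose out of reach is approached as far as the arm can. A call with a gripper value outside its range is refused whole. The fingers move at their own pace and stop on an object; "force" is the grip in N (left out, the last holds). Time passes only in rows, so rows that do not move let the fingers close. It gives the time, the measured TCP pose, the force, the opening and the grip force at its end, in the units of the state.
- arm.observe(): the state, without advancing time (a new reading comes with each control period).
- arm.get_image(name): name is "scene" or "top"; returns a dict with "frame" (420x560x3 uint8, red, green, blue), "mtx" (3x3 intrinsics, pixels), "T" (4x4, takes a point from camera to world coordinates). Camera axes: x right, y down, z forward; pixel columns grow to the right and rows downward; lengths in m; the calibration is good to about 2 mm. A picture is of the moment at which its call begins. There is no depth.
- arm.sign_off(): hands the job in; it is judged then, once.
Trained networks look in a picture, given as the dict that the camera call returned (one of the last four; its "shot" number tells which), for a name from the list of things; names that differ only in an ending like _2 or _b are one class to them, and where a whole thing is asked for, a point or a joint stands for the part that bears it (a point fixed in the world has none). Each returns a list of dicts, best first, with "conf" (0 to 1); they miss things now and then, are a little off and sometimes report something else, mostly with a low value. They report only what shows in the picture. A call takes as long as a camera call. They do not tell look-alikes from the thing itself.
- arm.look_for(label, picture): "centre" ([column, row] as shares, 0 to 1, of the picture: columns of its width, rows of its height, amid what is visible of it).
- arm.trace(label, picture): "region" (420x560 bool, what is visible of it) and "centre" ([column, row] as shares, 0 to 1, of the picture: columns of its width, rows of its height, amid what is visible of it).
- arm.place_of(label, picture): "centre" ([column, row] as shares, 0 to 1, of the picture: columns of its width, rows of its height: a listed point, or the origin of a listed thing).
The state is a dict: "clock": time; "joints": joint angles; "dq": joint speeds; "joint_efforts": joint torques, N m; "position": TCP position; "ee_rot": TCP orientation; "force": force on the tool from outside, world axes, zero at the start; "ft_torque": the same for the moment, N m; "width": opening from 0.0 (shut) to 1.0 (fully open); "gripper_force": force on a finger pad.
Only numpy, scipy, OpenCV 4.12 (cv2) and the standard library are available. Lean on these libraries where they do the work, as an engineer would, in place of code of your own. Each camera call takes 0.05 s, during which the arm holds its last target. There are 200 camera calls.

## Task

The instrument drive has been cleaned; put its parts back on the two spindle stands, each part threaded over the spindle, upright and fully down. On the tall spindle (round base) goes the big steel flywheel first, then the aluminium spacer sleeve, then the small steel cap on top; on the short spindle (square base) goes the brass gear, then the black knob on top. Lower each part home rather than letting it drop, and leave the multimeter and the blower bulb where they lie.

Things in the scene. Friction and masses are not known exactly. Their poses are not given: they have to be found in the camera images.
- tall_stand: Target. Grey round base, diameter 84, 16 high, flat top, with an upright steel spindle of diameter 10 standing 50 above that (tapered tip at 66). Fixed to the bench; origin: underside of base, on the spindle's axis, z up. Finished: undersides of flywheel at 16, sleeve 30, cap 54 above the bench.
- short_stand: Target. Grey square base 74 x 74 (sides along its x and y), 16 high, flat top, with an upright steel spindle of diameter 10 standing 26 above that (tapered tip at 42). Fixed to the bench; origin: underside of base, on the spindle's axis, z up. Finished: undersides of gear at 16, knob 32 above the bench.
- flywheel: Loose flat steel disc, outside diameter 64, thickness 14, through bore of diameter 20, six small dark dots round its top; about 0.28 kg. Origin: centre of its underside; z is its axis, up. Lies on the bench, right way up.
- sleeve: Loose plain aluminium tube, standing on end: outside diameter 36, height 24, through bore of diameter 18; 0.05 kg. Origin: centre of its underside; z is its axis, up. Lies on the bench, right way up.
- cap: Loose small knurled steel cap, outside diameter 29, height 20, closed flat top; open below with a blind bore of diameter 18, 14 deep; 0.05 kg. Origin: centre of its underside; z is its axis, up. Lies on the bench, right way up.
- gear: Loose brass gear wheel with fine teeth, outside diameter about 52 (the teeth are only drawn: the fingers close on diameter 49), thickness 16, through bore of diameter 18; about 0.12 kg. Origin: centre of its underside; z is its axis, up. Lies on the bench, right way up.
- knob: Loose black plastic ribbed knob, outside diameter 41, height 22, closed flat top with a white line; open below with a blind bore of diameter 18, 13 deep; 0.04 kg. Origin: centre of its underside; z is its axis, up. Lies on the bench, right way up.
- multimeter: Bystander, not to be disturbed. Yellow and black hand multimeter lying on its back, 170 x 85 x 38 high, long side along its x. Origin: centre of its underside.
- blower: Bystander, not to be disturbed. Black rubber dust blower lying on its side: a bulb of diameter 56 with a thin nozzle, 120 long along its x. Origin: on the bench under the rear end of the bulb; the nozzle points along +x.
There are look-alikes about, which are no part of the job. What is shaped like the sleeve but pink or purple is not meant. What is shaped like the tall_stand but purple is not meant.

How it is judged:
By the outcome, as a careful person would: the job done as asked, in the order asked, and still so for the second after the job is handed in, with the robot touching nothing.
It also fails if it takes over 109 s, if anything falls off the work surface, if the arm or the gripper's body presses on something with over 40 N, if the wrist force passes 120 N, or if a joint passes its speed limit or range.

## Working session

There is one attempt and no reset: what is moved stays moved. The work goes in short steps, Python scripts to look and compute and a tool call to move; the robot and the scene stay as the last step left them, time stands still between calls to the robot, and variables do not carry over. Pictures are saved under pics/ and viewed, at most 14 in all, crops included, and the job is handed in when it is done.

Besides the shell and the picture viewer there is one more tool, called as name(argument=value, ...), one argument or row to a line, values as JSON. carry_out: Moves the arm, as the interface text tells. Its arguments: {"type":"object","properties":{"claw":{"type":"array","items":{"type":"number"}},"delta_pos":{"type":"array","items":{"type":"array","items":{"type":"number"}}},"angular":{"type":"array","items":{"type":"array","items":{"type":"number"}}},"force":{"type":"number"}},"required":["claw","delta_pos","angular"]}

```bash
mkdir -p pics; ls
cat > h.py <<'E'
import numpy as np, cv2
from cell import arm
def ray(pic,c):
    h,w=pic['frame'].shape[:2]
    p=np.linalg.inv(pic['mtx'])@np.array([c[0]*w,c[1]*h,1.])
    T=np.array(pic['T']); return T[:3,3],T[:3,:3]@p
def atz(pic,c,z):
    o,d=ray(pic,c); return (o+d*(z-o[2])/d[2])
def save(pic,name): cv2.imwrite('pics/'+name,cv2.cvtColor(pic['frame'],cv2.COLOR_RGB2BGR))
E
python3 - <<'E'
from h import *
print(arm.observe())
for n in ['scene','top']:
    p=arm.get_image(n); save(p,n+'0.png'); print(n,np.round(np.array(p['T']),3).tolist(),p['mtx'].tolist() if hasattr(p['mtx'],'tolist') else p['mtx'])
    for l in ['tall_stand','short_stand','flywheel','sleeve','cap','gear','knob','multimeter','blower']:
        for r in arm.place_of(l,p)[:3]:
            print(l,round(r['conf'],2),np.round(np.array(r['centre'])*[560,420],1),np.round(atz(p,r['centre'],0)[:2],4))
E
```

```text
pics
{'clock': 0.0, 'joints': array([ 1.19943123,  0.43522044,  0.02496569,  1.57410971, -0.01163109,
        1.1339969 , -0.07510078]), 'dq': array([-0.00070226, -0.0021683 , -0.00160407, -0.00104381,  0.00043355,
        0.00219454, -0.00062812]), 'joint_efforts': array([-2.25429089e-04, -6.67851448e+01,  9.84904021e-01, -3.14448452e+01,
       -6.04968402e-02,  4.29510023e-02,  2.35551943e-04]), 'position': array([ 0.16578313, -0.60207213,  0.22594158]), 'ee_rot': array([-3.11174320e+00, -4.20577015e-01,  5.09149007e-04]), 'force': array([ 0.3419015 , -0.18772084, -1.0303307 ]), 'ft_torque': array([-0.02850105,  0.02751463,  0.05143273]), 'gripper_force': 0.0, 'width': 0.9991794761961412}
scene [[0.061, 0.727, -0.684, 1.18], [0.998, -0.053, 0.032, -0.005], [-0.013, -0.685, -0.728, 0.831], [0.0, 0.0, 0.0, 1.0]] [[482.3898051956764, 0.0, 282.95094720586525], [0.0, 482.3898051956764, 205.94401934776872], [0.0, 0.0, 1.0]]
tall_stand 0.64 [170.  167.2] [ 0.2412 -0.2495]
tall_stand 0.57 [223.6 288.8] [ 0.6217 -0.1031]
short_stand 0.94 [345.4 223.7] [0.4647 0.1706]
flywheel 0.72 [164.3 2
[... 748 characters left out ...]
4.2] [ 0.6262 -0.0923]
tall_stand 0.36 [238.1 209.7] [0.4659 0.1742]
flywheel 0.82 [374.8 150.3] [ 0.6339 -0.2341]
flywheel 0.23 [303.4 212.5] [ 0.4522 -0.015 ]
sleeve 0.44 [303.3 213. ] [ 0.4509 -0.0146]
sleeve 0.42 [271.5 204. ] [0.48   0.0769]
sleeve 0.4 [280.  232.1] [0.3971 0.0543]
cap 0.61 [357.8 204.2] [ 0.4723 -0.1735]
cap 0.39 [265.4 152.1] [0.6383 0.0914]
gear 0.77 [266.1 150.7] [0.6425 0.0892]
gear 0.6 [419.9 231.8] [ 0.387  -0.3455]
gear 0.22 [141.6 192.6] [0.525  0.4577]
knob 0.62 [215.3 149.6] [0.6506 0.241 ]
knob 0.38 [372.5 148.6] [ 0.6395 -0.2277]
blower 0.71 [416.9 229.3] [ 0.3943 -0.3377]
blower 0.53 [356.4 206.5] [ 0.4656 -0.169 ]
blower 0.46 [237.7 212. ] [0.4591 0.1754]
```

View pics/scene0.png

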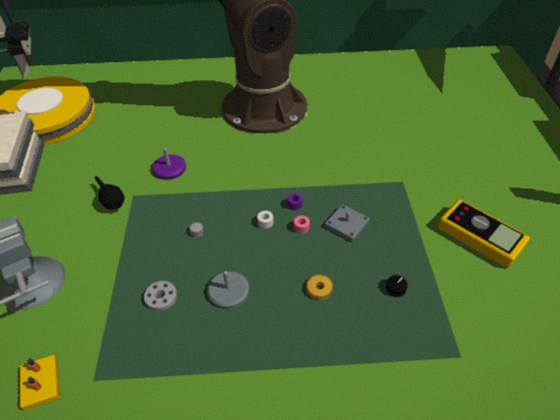

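View pics/top0.png

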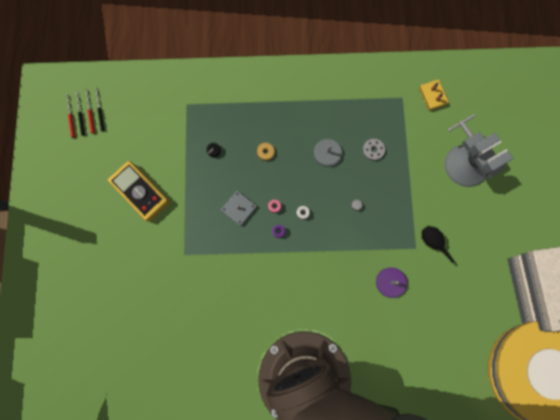

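Scene view: tall stand at (223,290), flywheel (160,295), cap (196,230), white/aluminium sleeve (265,219), short stand (347,222), gear (319,288) and knob (397,286). The purple/pink look-alikes are at (295,201), (301,224) and (169,166). The top view agrees. Next I refine positions by fitting silhouettes to the trace masks.

```bash
cat >> h.py <<'E'
from scipy.optimize import minimize
DIM=dict(tall_stand=(42,16),short_stand=(37,16),flywheel=(32,14),sleeve=(18,24),cap=(14.5,20),gear=(25.5,16),knob=(20.5,22))
def proj(pic,P):
    T=np.linalg.inv(np.array(pic['T'])); c=P@T[:3,:3].T+T[:3,3]; q=c@np.array(pic['mtx']).T
    return q[:,:2]/q[:,2:]
S=6
def sil(pic,name,x,y,z0=0.,yaw=0.):
    r,h=np.array(DIM[name])/1e3
    a=np.arange(0,2*np.pi,.1)
    ring=r*np.c_[np.cos(a),np.sin(a)]
    if name=='short_stand':
        a=yaw+np.pi/4+np.arange(4)*np.pi/2; ring=r*2**.5*np.c_[np.cos(a),np.sin(a)]
    def poly(ring,za,zb): return cv2.convexHull(proj(pic,np.vstack([np.c_[ring+[x,y],np.full(len(ring),z)] for z in (za,zb)])).astype(np.float32))
    ps=[poly(ring,z0,z0+h)]
    if 'stand' in name:
        a=np.arange(0,6.28,.3); ps.append(poly(.005*np.c_[np.cos(a),np.sin(a)],h,.066 if name[0]=='t' else .042))
    return ps
def fit(pic,name,near,z0=0.,yaw0=None):
    near=np.array(near); best=None
    for r in arm.trace(name,pic):
        m=r['region'].astype(np.uint8); ys,xs=np.nonzero(m)
        if len(xs)<20: continue
        c=np.array([xs.mean(),ys.mean()])
        if np.linalg.norm(c-near)<15 and (best is None or r['conf']>best[0]): best=(r['conf'],m,c)
    if best is None: return None
    m=best[1]; cs,_=cv2.findContours(m,cv2.RETR_EXTERNAL,cv2.CHAIN_APPROX_NONE)
    f=np.zeros_like(m); cv2.drawContours(f,cs,-1,1,-1)
    x0,y0=(best[2]-60).astype(int); x0=max(x0,0);y0=max(y0,0)
    F=cv2.resize(f[y0:y0+120,x0:x0+120],None,fx=S,fy=S,interpolation=cv2.INTER_NEAREST)
    def cost(v):
        g=np.zeros_like(F)
        for p in sil(pic,name,v[0],v[1],z0,v[2] if len(v)>2 else 0):
            q=((p.reshape(-1,2)-[x0,y0]+.5)*S-.5)
            cv2.fillPoly(g,[np.round(q*16).astype(np.int32)],1,shift=4)
        return 1-(g&F).sum()/(g|F).sum()
    s=atz(pic,best[2]/[560,420],z0+.008)[:2]
    res=[]
    for yaw in ([None] if name!='short_stand' else np.arange(0,1.57,.26)):
        v=np.r_[s,[] if yaw is None else yaw]; n=len(v)
        sim=np.vstack([v]+[v+np.eye(n)[i]*(.006 if i<2 else .2) for i in range(n)])
        res.append(minimize(cost,v,method='Nelder-Mead',options=dict(initial_simplex=sim,xatol=1e-5,fatol=1e-5)))
    b=min(res,key=lambda r:r.fun)
    return b.x,1-b.fun,best[0],f
E
python3 - <<'E'
from h import *
px=dict(scene=dict(tall_stand=(225,288),flywheel=(160,295),cap=(196,230),sleeve=(265,219),short_stand=(347,222),gear=(319,288),knob=(397,286)),
 top=dict(tall_stand=(328,153),flywheel=(374,149),cap=(357,205),sleeve=(303,212),short_stand=(239,208),gear=(265,151),knob=(214,150)))
for n in px:
    p=arm.get_image(n); im=p['frame'].copy()
    for l,c in px[n].items():
        r=fit(p,l,c)
        if r is None: print(n,l,None); continue
        print(n,l,np.round(r[0],4),'iou %.2f conf %.2f area %d'%(r[1],r[2],r[3].sum()))
        for q in sil(p,l,*r[0][:2],0,r[0][2] if len(r[0])>2 else 0): cv2.polylines(im,[np.round(q*16).astype(int)],True,(255,0,0),1,shift=4)
    im=im[170:320,140:420] if n=='scene' else im[130:230,195:405]
    im=cv2.resize(im,None,fx=2.8,fy=2.8,interpolation=cv2.INTER_CUBIC); save(dict(frame=im),n+'1.png')
E
```

```text
scene tall_stand [ 0.6288 -0.0944] iou 0.93 conf 0.82 area 1251
scene flywheel [ 0.6314 -0.2311] iou 0.91 conf 0.77 area 752
scene cap [ 0.4641 -0.1686] iou 0.91 conf 0.66 area 176
scene sleeve [ 0.446  -0.0128] iou 0.85 conf 0.56 area 221
scene short_stand [0.4667 0.1723 0.8653] iou 0.92 conf 0.88 area 937
scene gear [0.6349 0.0898] iou 0.96 conf 0.71 area 539
scene knob [0.6449 0.244 ] iou 0.90 conf 0.70 area 374
top tall_stand [ 0.6298 -0.0931] iou 0.95 conf 0.66 area 637
top flywheel [ 0.6357 -0.2282] iou 0.94 conf 0.56 area 383
top cap None
top sleeve [ 0.4517 -0.0145] iou 0.65 conf 0.44 area 94
top short_stand [0.4701 0.1727 0.8595] iou 0.96 conf 0.74 area 675
top gear [0.64   0.0909] iou 0.94 conf 0.52 area 255
top knob None
```

View pics/scene1.png

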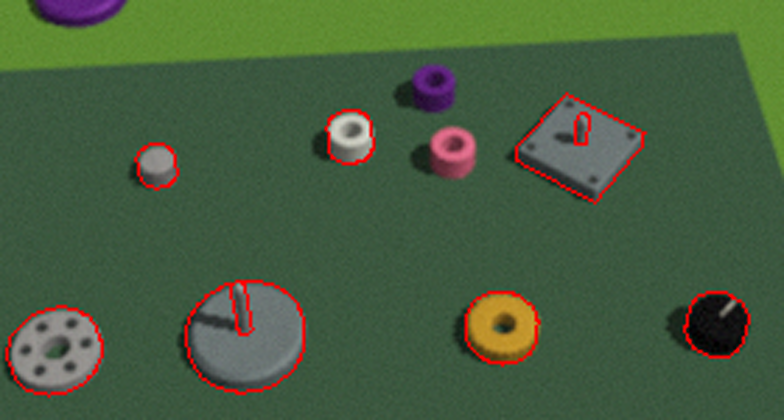

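View pics/top1.png

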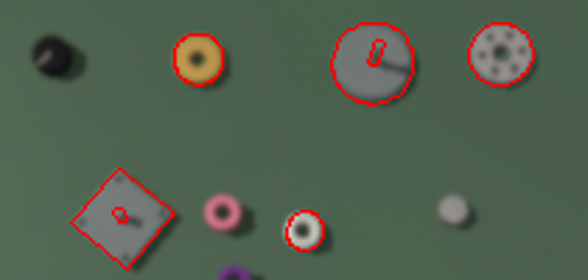

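The fits follow the outlines well in both views. Start with the flywheel: square the yaw and travel in clear of the clutter on the right.

carry_out(
  claw=[9.1,9.1,9.1,9.1,9.1,9.1,9.1,9.1,9.1,9.1,9.1,9.1,9.1,9.1],
  delta_pos=[
    [0,0,0],
    [0,0,0],
    [1.5,-2.5,0.2],
    [1.5,-2.5,0.2],
    [1.5,-2.5,0.2],
    [1.5,-2.5,0.2],
    [1.5,-2.5,0.2],
    [1.5,-2.5,0.2],
    [1.5,-2.5,0.2],
    [1.5,-2.5,0.2],
    [1.5,-2.5,0.2],
    [1.5,-2.5,0.2],
    [1.5,-2.5,0.2],
    [1.5,-2.5,0.2],
  ],
  angular=[
    [0,0,0.134],
    [0,0,0.134],
    [0,0,0],
    [0,0,0],
    [0,0,0],
    [0,0,0],
    [0,0,0],
    [0,0,0],
    [0,0,0],
    [0,0,0],
    [0,0,0],
    [0,0,0],
    [0,0,0],
    [0,0,0],
  ],
  force=15,
)

```text
clock: 3.2
position: [0.3463, -0.3015, 0.2029]
ee_rot: [3.141, 0.001, 0.001]
force: [0.4, -0.4, -0.5]
width: 0.988
gripper_force: 0.0
```

carry_out(
  claw=[9.1,9.1,9.1,9.1,9.1,9.1,9.1,9.1,9.1,9.1,9.1,9.1,9.1,9.1,9.1,9.1],
  delta_pos=[
    [2.9,-0.7,0.8],
    [2.9,-0.7,0.8],
    [2.9,-0.7,0.8],
    [2.9,-0.7,0.8],
    [2.9,-0.7,0.8],
    [2.9,-0.7,0.8],
    [2.9,-0.7,0.8],
    [2.9,-0.7,0.8],
    [2.9,-0.7,0.8],
    [2.7,-0.9,0.8],
    [0,0,2.5],
    [0,0,2.5],
    [0,0,2.5],
    [0,0,2.0],
    [0,0,1.5],
    [0,0,0],
  ],
  angular=[
    [0,0,0],
    [0,0,0],
    [0,0,0],
    [0,0,0],
    [0,0,0],
    [0,0,0],
    [0,0,0],
    [0,0,0],
    [0,0,0],
    [0,0,0],
    [0,0,0],
    [0,0,0],
    [0,0,0],
    [0,0,0],
    [0,0,0],
    [0,0,0],
  ],
)

```text
clock: 4.8
position: [0.6323, -0.2299, 0.0105]
ee_rot: [-3.141, -0.001, 0.006]
force: [-1.0, 0.6, -0.6]
width: 0.991
gripper_force: 0.0
```

carry_out(
  claw=[9.1,9.1,7,6.2,5.8,5.8,5.8,5.8,5.8,5.8],
  delta_pos=[
    [0,0,0.6],
    [0,0,0],
    [0,0,0],
    [0,0,0],
    [0,0,0],
    [0,0,0],
    [0,0,0],
    [0,0,0],
    [0,0,0],
    [0,0,0],
  ],
  angular=[
    [0,0,0],
    [0,0,0],
    [0,0,0],
    [0,0,0],
    [0,0,0],
    [0,0,0],
    [0,0,0],
    [0,0,0],
    [0,0,0],
    [0,0,0],
  ],
  force=12,
)

```text
clock: 5.8
position: [0.6339, -0.2301, 0.0071]
ee_rot: [-3.142, -0.001, -0.001]
force: [-1.3, 1.2, 5.6]
width: 0.685
gripper_force: 12.0
```

```bash
python3 -c "
from cell import arm; s=arm.observe(); print(s['joints'].round(2), s['position'], s['force'])"
```

```text
[ 0.33  0.74 -0.1   1.63  0.1   0.78 -1.38] [ 0.63391704 -0.23008532  0.00705021] [-1.25107002  1.19602304  5.62162394]
```

carry_out(
  claw=[7.5,9.1,9.1,9.1,9.1,9.1,9.1,9.1,9.1,9.1,9.1,9.1,9.1,9.1,9.1,9.1,7,6.2,5.8,5.8],
  delta_pos=[
    [0,0,0],
    [0,0,0],
    [0,0,-0.1],
    [0,0,0],
    [0,0,0],
    [0,0,0],
    [0,0,0],
    [0,0,0],
    [0,0,0],
    [0,0,0],
    [0,0,0],
    [0,0,0],
    [0,0,0],
    [0,0,0],
    [0,0,0],
    [0,0,0],
    [0,0,0],
    [0,0,0],
    [0,0,0],
    [0,0,0],
  ],
  angular=[
    [0,0,0],
    [0,0,0],
    [0,0,0],
    [0,0,0],
    [0,0,-0.1428],
    [0,0,-0.1428],
    [0,0,-0.1428],
    [0,0,-0.1428],
    [0,0,-0.1428],
    [0,0,-0.1428],
    [0,0,-0.1428],
    [0,0,-0.1428],
    [0,0,-0.1428],
    [0,0,-0.1428],
    [0,0,-0.1428],
    [0,0,0],
    [0,0,0],
    [0,0,0],
    [0,0,0],
    [0,0,0],
  ],
  force=12,
)

```text
clock: 7.8
position: [0.6339, -0.2301, 0.0078]
ee_rot: [2.221, 2.221, 0.0]
force: [-0.3, 0.2, -1.3]
width: 0.698
gripper_force: 12.1
```

carry_out(
  claw=[5.8,5.8,5.8,5.8,5.8],
  delta_pos=[
    [0,0,0],
    [0,0,0],
    [0,0,0],
    [0,0,0],
    [0,0,0],
  ],
  angular=[
    [0,0,0],
    [0,0,0],
    [0,0,0],
    [0,0,0],
    [0,0,0],
  ],
  force=30,
)

```text
clock: 8.3
position: [0.6339, -0.2301, 0.0078]
ee_rot: [2.22, 2.222, 0.0]
force: [1.0, 0.4, 0.1]
width: 0.685
gripper_force: 30.0
```

carry_out(
  claw=[5.8,5.8,5.8,5.8,5.8,5.8,5.8,5.8,5.8,5.8,5.8,5.8,5.8,5.8,5.8,5.8,5.8,5.8],
  delta_pos=[
    [0,0,-0.5],
    [0,0,-1],
    [0,0,-1.5],
    [0,0,-1.5],
    [0,0,-1.5],
    [0,0,-1.5],
    [0,0,-1.0],
    [0,0,-0.5],
    [1.0,-0.03,0],
    [2,-0.06,0],
    [2.0,-0.06,0],
    [2.0,-0.06,0],
    [2.0,-0.06,0],
    [2.0,-0.06,0],
    [1.6,-0.06,0],
    [1,-0.04,0],
    [0,0,0],
    [0,0,0],
  ],
  angular=[
    [0,0,0],
    [0,0,0],
    [0,0,0],
    [0,0,0],
    [0,0,0],
    [0,0,0],
    [0,0,0],
    [0,0,0],
    [0,0,0],
    [0,0,0],
    [0,0,0],
    [0,0,0],
    [0,0,0],
    [0,0,0],
    [0,0,0],
    [0,0,0],
    [0,0,0],
    [0,0,0],
  ],
)

```text
clock: 10.1
position: [0.6292, -0.0951, 0.0975]
ee_rot: [2.221, 2.222, -0.001]
force: [-0.0, -0.4, -2.5]
width: 0.685
gripper_force: 30.0
```

Run:
```python
from h import *
p=arm.get_image('scene'); s=arm.observe(); print(s['position'],s['force'])
z=s['position'][2]-.0078
r=fit(p,'flywheel',proj(p,np.array([[*s['position'][:2],z+.007]]))[0],z); print(r and (r[:3]))
im=p['frame'][200:330,150:310]; save(dict(frame=cv2.resize(im,None,fx=4,fy=4,interpolation=cv2.INTER_CUBIC)),'fw.png')
```

```text
[ 0.62924397 -0.09566914  0.09748676] [-0.02171192 -1.48700873 -2.03935827]
None
```

View pics/fw.png

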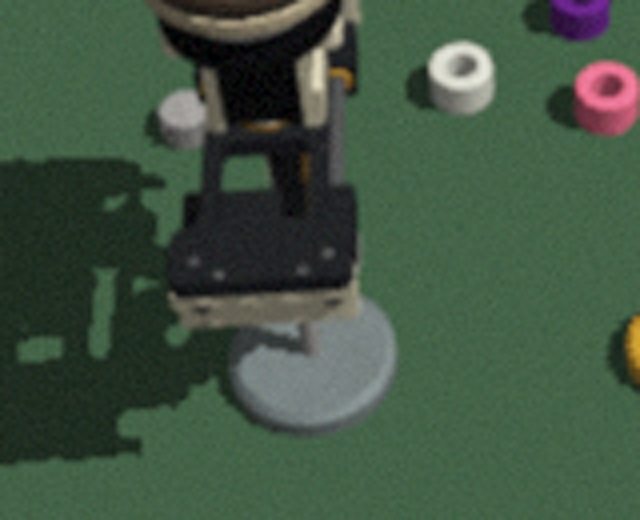

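carry_out(
  claw=[5.8,5.8,5.8,5.8,5.8,5.8,5.8,5.8,5.8,5.8],
  delta_pos=[
    [0.12,0.03,0],
    [0,0,0.5],
    [0,0,0.5],
    [0,0,0.5],
    [0,0,0.5],
    [0,0,0.5],
    [0,0,0.5],
    [0,0,0.5],
    [0,0,0.5],
    [0,0,0],
  ],
  angular=[
    [0,0,0],
    [0,0,0],
    [0,0,0],
    [0,0,0],
    [0,0,0],
    [0,0,0],
    [0,0,0],
    [0,0,0],
    [0,0,0],
    [0,0,0],
  ],
)

```text
clock: 11.2
position: [0.6291, -0.0931, 0.0569]
ee_rot: [-2.22, -2.222, 0.001]
force: [-0.5, 0.0, -2.3]
width: 0.685
gripper_force: 30.0
```

carry_out(
  claw=[5.8,5.8,5.8,5.8,5.8,5.8,5.8,5.8,5.8,5.8],
  delta_pos=[
    [0,0,0.5],
    [0,0,0.5],
    [0,0,0.5],
    [0,0,0.5],
    [0,0,0.5],
    [0,0,0.3],
    [0,0,0.2],
    [0,0,0.15],
    [0,0,0.1],
    [0,0,0],
  ],
  angular=[
    [0,0,0],
    [0,0,0],
    [0,0,0],
    [0,0,0],
    [0,0,0],
    [0,0,0],
    [0,0,0],
    [0,0,0],
    [0,0,0],
    [0,0,0],
  ],
)

```text
clock: 12.2
position: [0.6296, -0.0931, 0.0252]
ee_rot: [2.221, 2.222, -0.0]
force: [0.7, 0.0, -3.0]
width: 0.687
gripper_force: 30.0
```

carry_out(
  claw=[5.8,5.8,5.8,5.8],
  delta_pos=[
    [0,0,0.08],
    [0,0,0.06],
    [0,0,0.04],
    [0,0,0],
  ],
  angular=[
    [0,0,0],
    [0,0,0],
    [0,0,0],
    [0,0,0],
  ],
)

```text
clock: 12.6
position: [0.6297, -0.0931, 0.0237]
ee_rot: [2.221, 2.222, 0.0]
force: [-1.4, -0.6, 1.2]
width: 0.689
gripper_force: 30.0
```

carry_out(
  claw=[6.8,7.5,9,9,9,9,9,9,9,8,7,6.5,6.5,6.5,6.5,6.5,6.5,6.5,6.5,6.5],
  delta_pos=[
    [0,0,0],
    [0,0,0],
    [0,0,0],
    [0,0,-0.5],
    [0,0,-1.5],
    [0,0,-2.5],
    [0,0,-2.5],
    [0,0,-2],
    [0.4,-1,0],
    [0.8,-1.8,0],
    [0.9,-2,0],
    [0.9,-2,0],
    [0.9,-2,0],
    [0.9,-2,0],
    [0.9,-2,0],
    [0.9,-2,0],
    [0.8,-1.8,0],
    [0.5,-1.5,0],
    [0,0,0],
    [0,0,0],
  ],
  angular=[
    [0,0,0],
    [0,0,0],
    [0,0,0],
    [0,0,0],
    [0,0,0],
    [0,0,0],
    [0,0,0],
    [0,0,0],
    [0,0,0],
    [0,0,0],
    [0,0,0],
    [0,0,0],
    [0,0,0],
    [0,0,0],
    [0,0,0],
    [0,0,0],
    [0,0,0],
    [0,0,0],
    [0,0,0],
    [0,0,0],
  ],
)

```text
clock: 14.6
position: [0.4486, -0.0143, 0.1137]
ee_rot: [2.22, 2.222, 0.0]
force: [0.9, -0.3, -0.1]
width: 0.706
gripper_force: 0.0
```

Run:
```python
from h import *
p=arm.get_image('scene'); s=arm.observe(); print(s['position'],s['joints'].round(2),s['width'])
im=p['frame'][170:320,140:400]; save(dict(frame=cv2.resize(im,None,fx=3,fy=3,interpolation=cv2.INTER_CUBIC)),'fw2.png')
```

```text
[ 0.44913752 -0.01442528  0.11370629] [ 0.44  0.38 -0.66  2.08  0.33  0.78 -0.42] 0.7080655651236343
```

View pics/fw2.png

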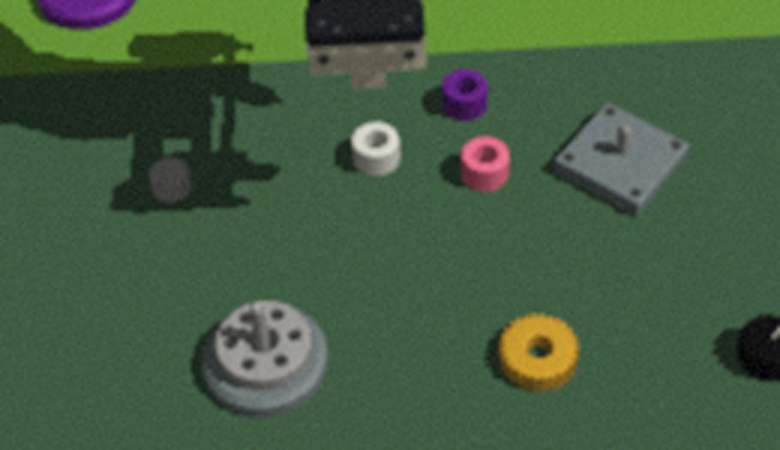

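carry_out(
  claw=[6.5,6.5,6.5,6.5,6.5,6.5,6.5,5,4,3.5,3,3,3,3],
  delta_pos=[
    [0,0.05,2],
    [0,0,2.5],
    [0,0,2.5],
    [0,0,2],
    [0,0,1],
    [0,0,0.4],
    [0,0,0],
    [0,0,0],
    [0,0,0],
    [0,0,0],
    [0,0,0],
    [0,0,0],
    [0,0,0],
    [0,0,0],
  ],
  angular=[
    [0,0,0],
    [0,0,0],
    [0,0,0],
    [0,0,0],
    [0,0,0],
    [0,0,0],
    [0,0,0],
    [0,0,0],
    [0,0,0],
    [0,0,0],
    [0,0,0],
    [0,0,0],
    [0,0,0],
    [0,0,0],
  ],
  force=6,
)

```text
clock: 16.05
position: [0.4494, -0.0142, 0.0097]
ee_rot: [2.22, 2.222, 0.001]
force: [0.1, -0.1, 5.0]
width: 0.396
gripper_force: 6.0
```

carry_out(
  claw=[5,6.5,6.5,6.5,6.5,6.5,6.5,6.5,6.5,6.5,6.5,6.5,6.5,6.5,6.5,5,4,3.5,3,3],
  delta_pos=[
    [0,0,0],
    [0,0,0],
    [0,0,0],
    [0,0,0],
    [0,0,0],
    [0,0,0],
    [0,0,0],
    [0,0,0],
    [0,0,0],
    [0,0,0],
    [0,0,0],
    [0,0,0],
    [0,0,0],
    [0,0,0],
    [0,0,0],
    [0,0,0],
    [0,0,0],
    [0,0,0],
    [0,0,0],
    [0,0,0],
  ],
  angular=[
    [0,0,0],
    [0,0,0],
    [0,0,0],
    [0,0,0.1428],
    [0,0,0.1428],
    [0,0,0.1428],
    [0,0,0.1428],
    [0,0,0.1428],
    [0,0,0.1428],
    [0,0,0.1428],
    [0,0,0.1428],
    [0,0,0.1428],
    [0,0,0.1428],
    [0,0,0.1428],
    [0,0,0],
    [0,0,0],
    [0,0,0],
    [0,0,0],
    [0,0,0],
    [0,0,0],
  ],
)

```text
clock: 18.05
position: [0.449, -0.0142, 0.0094]
ee_rot: [-3.142, -0.002, 0.0]
force: [0.5, 0.8, -1.0]
width: 0.391
gripper_force: 6.0
```

carry_out(
  claw=[3,3,3],
  delta_pos=[
    [0,0,0],
    [0,0,0],
    [0,0,0],
  ],
  angular=[
    [0,0,0],
    [0,0,0],
    [0,0,0],
  ],
  force=15,
)

```text
clock: 18.35
position: [0.449, -0.0142, 0.0094]
ee_rot: [3.142, 0.001, -0.0]
force: [1.0, -0.2, -1.0]
width: 0.387
gripper_force: 15.0
```

carry_out(
  claw=[3,3,3,3,3,3,3,3,3,3,3,3,3,3,3,3,3,3,3],
  delta_pos=[
    [0,0,-0.5],
    [0,0,-1.5],
    [0,0,-2],
    [0,0,-2],
    [0,0,-2],
    [0,0,-1],
    [0.6,0.2,0],
    [1.6,0.7,0],
    [2,0.9,0],
    [2,0.9,0],
    [2,0.9,0],
    [2,0.9,0],
    [2,0.9,0],
    [2,0.9,0],
    [2,0.9,0],
    [1.3,0.5,0],
    [0.56,0.28,0],
    [0,0,0],
    [0,0,0],
  ],
  angular=[
    [0,0,0],
    [0,0,0],
    [0,0,0],
    [0,0,0],
    [0,0,0],
    [0,0,0],
    [0,0,0],
    [0,0,0],
    [0,0,0],
    [0,0,0],
    [0,0,0],
    [0,0,0],
    [0,0,0],
    [0,0,0],
    [0,0,0],
    [0,0,0],
    [0,0,0],
    [0,0,0],
    [0,0,0],
  ],
)

```text
clock: 20.25
position: [0.6288, -0.0936, 0.0987]
ee_rot: [-3.141, -0.001, 0.002]
force: [0.4, -0.2, -0.2]
width: 0.387
gripper_force: 15.0
```

Run:
```python
from h import *
s=arm.observe(); print(s['position'],s['force'])
p=arm.get_image('scene'); im=p['frame'].copy()
z=s['position'][2]-.0094
for q in sil(p,'sleeve',*s['position'][:2],z)+sil(p,'tall_stand',.6296-.0027,-.0935): cv2.polylines(im,[np.round(q*16).astype(int)],True,(255,0,0),1,shift=4)
im=im[205:320,150:310]; save(dict(frame=cv2.resize(im,None,fx=4.5,fy=4.5,interpolation=cv2.INTER_CUBIC)),'sl.png')
```

```text
[ 0.62882862 -0.0935732   0.09866808] [ 0.44964978 -0.2339918  -0.16414692]
```

View pics/sl.png

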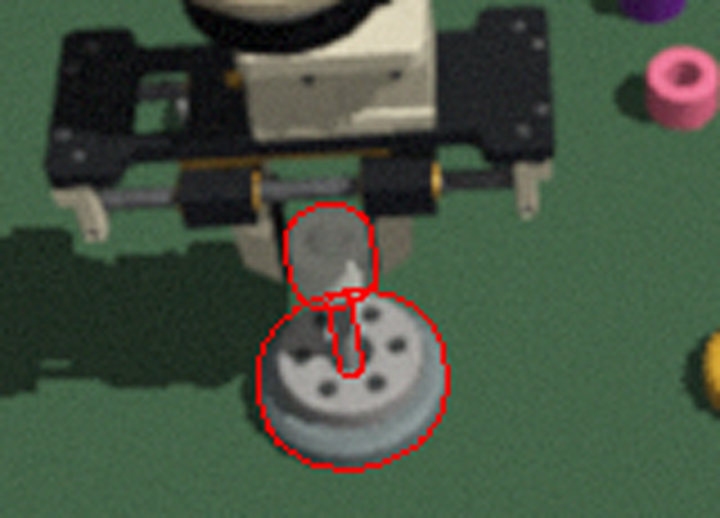

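carry_out(
  claw=[3,3,3,3,3,3,3,3,3,3],
  delta_pos=[
    [0.07,0.03,0],
    [0,0,0.5],
    [0,0,0.5],
    [0,0,0.5],
    [0,0,0.5],
    [0,0,0.5],
    [0,0,0.5],
    [0,0,0.5],
    [0,0,0.5],
    [0,0,0],
  ],
  angular=[
    [0,0,0],
    [0,0,0],
    [0,0,0],
    [0,0,0],
    [0,0,0],
    [0,0,0],
    [0,0,0],
    [0,0,0],
    [0,0,0],
    [0,0,0],
  ],
)

```text
clock: 21.3
position: [0.6299, -0.0941, 0.0586]
ee_rot: [-3.142, -0.001, 0.002]
force: [-0.0, -0.0, -0.5]
width: 0.391
gripper_force: 15.0
```

Threaded with no contact force; on to the flywheel top.

carry_out(
  claw=[3,3,3,3,3,3,3,3],
  delta_pos=[
    [0,0,0.5],
    [0,0,0.5],
    [0,0,0.4],
    [0,0,0.3],
    [0,0,0.1],
    [0,0,0.08],
    [0,0,0.04],
    [0,0,0],
  ],
  angular=[
    [0,0,0],
    [0,0,0],
    [0,0,0],
    [0,0,0],
    [0,0,0],
    [0,0,0],
    [0,0,0],
    [0,0,0],
  ],
)

```text
clock: 22.1
position: [0.6305, -0.0942, 0.0403]
ee_rot: [3.142, 0.001, 0.0]
force: [0.1, 0.4, -0.7]
width: 0.39
gripper_force: 15.0
```

carry_out(
  claw=[3,3,3,3],
  delta_pos=[
    [0,0,0.06],
    [0,0,0.04],
    [0,0,0.03],
    [0,0,0],
  ],
  angular=[
    [0,0,0],
    [0,0,0],
    [0,0,0],
    [0,0,0],
  ],
)

```text
clock: 22.5
position: [0.6305, -0.0942, 0.0395]
ee_rot: [3.141, 0.001, 0.001]
force: [-1.3, -0.1, 3.5]
width: 0.387
gripper_force: 15.0
```

carry_out(
  claw=[4.2,5,6,6,6,6,6,6,6,6,6,6,6,6,6,6,6,6,6],
  delta_pos=[
    [0,0,0],
    [0,0,0],
    [0,0,0],
    [0,0,-0.5],
    [0,0,-1.5],
    [0,0,-2],
    [0,0,-2],
    [0,0,-1.5],
    [-0.8,0.4,0],
    [-1.5,0.7,0],
    [-2,0.9,0],
    [-2,0.9,0],
    [-2,0.9,0],
    [-2,0.9,0],
    [-2,0.9,0],
    [-2,0.9,0],
    [-1.35,0.6,0],
    [-0.7,0.38,0],
    [0,0,0],
  ],
  angular=[
    [0,0,0],
    [0,0,0],
    [0,0,0],
    [0,0,0],
    [0,0,0],
    [0,0,0],
    [0,0,0],
    [0,0,0],
    [0,0,0],
    [0,0,0],
    [0,0,0],
    [0,0,0],
    [0,0,0],
    [0,0,0],
    [0,0,0],
    [0,0,0],
    [0,0,0],
    [0,0,0],
    [0,0,0],
  ],
)

```text
clock: 24.4
position: [0.4661, -0.1697, 0.1138]
ee_rot: [3.141, -0.001, -0.001]
force: [0.4, -0.4, -1.2]
width: 0.654
gripper_force: 0.0
```

Run:
```python
from h import *
s=arm.observe(); print(s['position'])
p=arm.get_image('scene')
r=fit(p,'sleeve',proj(p,np.array([[.63,-.094,.042]]))[0],.03); print('sleeve',r and r[:3])
r=fit(p,'cap',(196,230)); print('cap',r and r[:3])
im=p['frame'][205:320,150:310]; save(dict(frame=cv2.resize(im,None,fx=4.5,fy=4.5,interpolation=cv2.INTER_CUBIC)),'sl2.png')
```

```text
[ 0.46611424 -0.16965465  0.11384397]
sleeve (array([ 0.6276808 , -0.09473063]), np.float64(0.892328187446125), 0.72)
cap (array([ 0.4652183 , -0.16825194]), np.float64(0.8527428746552252), 0.54)
```

View pics/sl2.png

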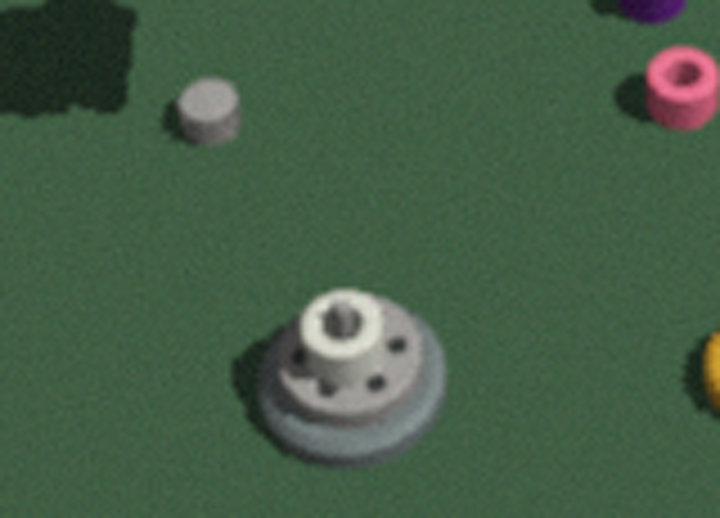

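Sleeve sits upright on the flywheel, spindle centred in its bore, at (342,318) in the crop. Now the cap.

carry_out(
  claw=[6,6,6,6,6,6,6,5,4,3,2.4,2.4,2.4,2.4],
  delta_pos=[
    [0.1,-0.1,2],
    [0,0,2.5],
    [0,0,2.5],
    [0,0,2],
    [0,0,1],
    [0,0,0.4],
    [0,0,0],
    [0,0,0],
    [0,0,0],
    [0,0,0],
    [0,0,0],
    [0,0,0],
    [0,0,0],
    [0,0,0],
  ],
  angular=[
    [0,0,0],
    [0,0,0],
    [0,0,0],
    [0,0,0],
    [0,0,0],
    [0,0,0],
    [0,0,0],
    [0,0,0],
    [0,0,0],
    [0,0,0],
    [0,0,0],
    [0,0,0],
    [0,0,0],
    [0,0,0],
  ],
  force=6,
)

```text
clock: 25.95
position: [0.4682, -0.1681, 0.0102]
ee_rot: [3.141, 0.001, 0.001]
force: [0.5, 0.2, 3.8]
width: 0.301
gripper_force: 6.0
```

carry_out(
  claw=[4,6,6,6,6,6,6,6,6,6,6,6,6,6,6,5,4,3,2.4,2.4],
  delta_pos=[
    [0,0,0],
    [0,0,0],
    [0,0,0],
    [0,0,0],
    [0,0,0],
    [0,0,0],
    [0,0,0],
    [0,0,0],
    [0,0,0],
    [0,0,0],
    [0,0,0],
    [0,0,0],
    [0,0,0],
    [0,0,0],
    [0,0,0],
    [0,0,0],
    [0,0,0],
    [0,0,0],
    [0,0,0],
    [0,0,0],
  ],
  angular=[
    [0,0,0],
    [0,0,0],
    [0,0,0],
    [0,0,-0.1428],
    [0,0,-0.1428],
    [0,0,-0.1428],
    [0,0,-0.1428],
    [0,0,-0.1428],
    [0,0,-0.1428],
    [0,0,-0.1428],
    [0,0,-0.1428],
    [0,0,-0.1428],
    [0,0,-0.1428],
    [0,0,-0.1428],
    [0,0,0],
    [0,0,0],
    [0,0,0],
    [0,0,0],
    [0,0,0],
    [0,0,0],
  ],
)

```text
clock: 27.95
position: [0.468, -0.168, 0.01]
ee_rot: [2.221, 2.222, -0.0]
force: [-0.2, 1.1, -0.4]
width: 0.302
gripper_force: 6.0
```

carry_out(
  claw=[2.4,2.4,2.4],
  delta_pos=[
    [0,0,0],
    [0,0,0],
    [0,0,0],
  ],
  angular=[
    [0,0,0],
    [0,0,0],
    [0,0,0],
  ],
  force=15,
)

```text
clock: 28.25
position: [0.468, -0.168, 0.01]
ee_rot: [2.221, 2.222, 0.0]
force: [0.1, 0.7, 0.8]
width: 0.297
gripper_force: 15.0
```

carry_out(
  claw=[2.4,2.4,2.4,2.4,2.4,2.4,2.4,2.4,2.4,2.4,2.4,2.4,2.4,2.4,2.4,2.4,2.4,2.4],
  delta_pos=[
    [0,0,-0.5],
    [0,0,-1.5],
    [0,0,-2.2],
    [0,0,-2.5],
    [0,0,-2.2],
    [0,0,-1.1],
    [0.3,0.7,0],
    [0.7,1.6,0],
    [0.9,2,0],
    [0.9,2,0],
    [0.9,2,0],
    [0.9,2,0],
    [0.9,2,0],
    [0.9,2,0],
    [0.7,1.3,0],
    [0.3,0.6,0],
    [0,0,0],
    [0,0,0],
  ],
  angular=[
    [0,0,0],
    [0,0,0],
    [0,0,0],
    [0,0,0],
    [0,0,0],
    [0,0,0],
    [0,0,0],
    [0,0,0],
    [0,0,0],
    [0,0,0],
    [0,0,0],
    [0,0,0],
    [0,0,0],
    [0,0,0],
    [0,0,0],
    [0,0,0],
    [0,0,0],
    [0,0,0],
  ],
)

```text
clock: 30.05
position: [0.6293, -0.0939, 0.109]
ee_rot: [-2.22, -2.222, 0.002]
force: [-0.2, 0.6, -0.2]
width: 0.298
gripper_force: 15.0
```

carry_out(
  claw=[2.4,2.4,2.4,2.4,2.4,2.4,2.4,2.4,2.4],
  delta_pos=[
    [0,0.05,0.5],
    [0,0,0.7],
    [0,0,0.7],
    [0,0,0.5],
    [0,0,0.5],
    [0,0,0.5],
    [0,0,0.5],
    [0,0,0.3],
    [0,0,0],
  ],
  angular=[
    [0,0,0],
    [0,0,0],
    [0,0,0],
    [0,0,0],
    [0,0,0],
    [0,0,0],
    [0,0,0],
    [0,0,0],
    [0,0,0],
  ],
)

```text
clock: 30.95
position: [0.6301, -0.0939, 0.0674]
ee_rot: [-2.22, -2.222, 0.001]
force: [0.0, -0.0, -1.0]
width: 0.296
gripper_force: 15.0
```

carry_out(
  claw=[2.4,2.4,2.4,2.4],
  delta_pos=[
    [0,0,0.08],
    [0,0,0.06],
    [0,0,0.04],
    [0,0,0],
  ],
  angular=[
    [0,0,0],
    [0,0,0],
    [0,0,0],
    [0,0,0],
  ],
)

```text
clock: 31.35
position: [0.6304, -0.094, 0.0662]
ee_rot: [2.221, 2.222, 0.0]
force: [0.3, -1.4, -0.5]
width: 0.3
gripper_force: 15.0
```

carry_out(
  claw=[2.4,2.4,2.4,2.4,2.4],
  delta_pos=[
    [0,0,0.08],
    [0,0,0.07],
    [0,0,0.04],
    [0,0,0.03],
    [0,0,0],
  ],
  angular=[
    [0,0,0],
    [0,0,0],
    [0,0,0],
    [0,0,0],
    [0,0,0],
  ],
)

```text
clock: 31.85
position: [0.6304, -0.094, 0.064]
ee_rot: [2.221, 2.222, -0.0]
force: [-0.7, -0.6, 1.3]
width: 0.299
gripper_force: 15.0
```

carry_out(
  claw=[2.4,2.4,3.4,4.2,5,5,5,5,5,6,7,8,8,8,8,8,8,8,8,8],
  delta_pos=[
    [0,0,0.03],
    [0,0,0],
    [0,0,0],
    [0,0,0],
    [0,0,0],
    [0,0,-0.5],
    [0,0,-1.5],
    [0,0,-2],
    [0,0,-1],
    [0.8,0.03,0],
    [1.6,0.06,0],
    [2.2,0.1,0],
    [2.4,0.1,0],
    [2.4,0.1,0],
    [2.4,0.1,0],
    [2.4,0.1,0],
    [2.2,0.1,0],
    [1.4,0.04,0],
    [0.6,0.05,0],
    [0,0,0],
  ],
  angular=[
    [0,0,0],
    [0,0,0],
    [0,0,0],
    [0,0,0],
    [0,0,0],
    [0,0,0],
    [0,0,0],
    [0,0,0],
    [0,0,0],
    [0,0,0],
    [0,0,0],
    [0,0,0],
    [0,0,0],
    [0,0,0],
    [0,0,0],
    [0,0,0],
    [0,0,0],
    [0,0,0],
    [0,0,0],
    [0,0,0],
  ],
)

```text
clock: 33.85
position: [0.6377, 0.0911, 0.1132]
ee_rot: [-2.219, -2.224, 0.001]
force: [0.2, -1.5, -0.3]
width: 0.873
gripper_force: 0.0
```

Run:
```python
from h import *
s=arm.observe(); print(s['position'],s['joints'].round(2))
p=arm.get_image('scene')
r=fit(p,'cap',proj(p,np.array([[.63,-.094,.064]]))[0],.054); print('cap',r and r[:3])
r=fit(p,'knob',(397,286)); print('knob',r and r[:3])
im=p['frame'][190:320,150:410]; save(dict(frame=cv2.resize(im,None,fx=3,fy=3,interpolation=cv2.INTER_CUBIC)),'cap.png')
p=arm.get_image('top')
r=fit(p,'knob',(214,150)); print('knob',r and r[:3])
r=fit(p,'short_stand',(239,208)); print('stand',r and r[:3])
```

```text
[0.6377149  0.0911082  0.11324605] [ 0.14  0.64 -0.57  1.61  0.39  1.01 -0.55]
cap (array([ 0.62698582, -0.09481744]), np.float64(0.9303131991051454), 0.49)
knob (array([0.64364003, 0.24413641]), np.float64(0.8863468634686347), 0.81)
knob (array([0.6468506 , 0.24560806]), np.float64(0.741169397264392), 0.6)
stand (array([0.47060008, 0.17296805, 0.8556391 ]), np.float64(0.9492830070722463), 0.67)
```

View pics/cap.png

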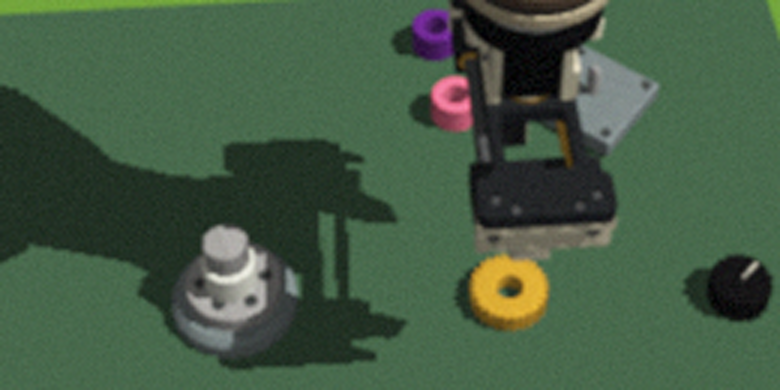

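The tall stack is complete, with the cap upright at (226,248) in the crop. Now the gear.

carry_out(
  claw=[8,8,8,8,8,8,8,7,6,5,4.5,4.5,4.5,4.5],
  delta_pos=[
    [-0.05,0,2],
    [0,0,2.5],
    [0,0,2.5],
    [0,0,2],
    [0,0,1],
    [0,0,0.4],
    [0,0,0],
    [0,0,0],
    [0,0,0],
    [0,0,0],
    [0,0,0],
    [0,0,0],
    [0,0,0],
    [0,0,0],
  ],
  angular=[
    [0,0,0],
    [0,0,0],
    [0,0,0],
    [0,0,0],
    [0,0,0],
    [0,0,0],
    [0,0,0],
    [0,0,0],
    [0,0,0],
    [0,0,0],
    [0,0,0],
    [0,0,0],
    [0,0,0],
    [0,0,0],
  ],
  force=8,
)

```text
clock: 35.55
position: [0.6382, 0.0896, 0.0099]
ee_rot: [2.22, 2.222, 0.0]
force: [-0.3, -0.2, 4.6]
width: 0.529
gripper_force: 8.0
```

carry_out(
  claw=[6,8,8,8,8,8,8,8,8,8,8,8,8,8,8,7,6,5,4.5,4.5],
  delta_pos=[
    [0,0,0],
    [0,0,0],
    [0,0,0],
    [0,0,0],
    [0,0,0],
    [0,0,0],
    [0,0,0],
    [0,0,0],
    [0,0,0],
    [0,0,0],
    [0,0,0],
    [0,0,0],
    [0,0,0],
    [0,0,0],
    [0,0,0],
    [0,0,0],
    [0,0,0],
    [0,0,0],
    [0,0,0],
    [0,0,0],
  ],
  angular=[
    [0,0,0],
    [0,0,0],
    [0,0,0],
    [0,0,0.1428],
    [0,0,0.1428],
    [0,0,0.1428],
    [0,0,0.1428],
    [0,0,0.1428],
    [0,0,0.1428],
    [0,0,0.1428],
    [0,0,0.1428],
    [0,0,0.1428],
    [0,0,0.1428],
    [0,0,0.1428],
    [0,0,0],
    [0,0,0],
    [0,0,0],
    [0,0,0],
    [0,0,0],
    [0,0,0],
  ],
)

```text
clock: 37.55
position: [0.6381, 0.0894, 0.0096]
ee_rot: [-3.142, -0.002, 0.0]
force: [-0.3, 0.1, -0.8]
width: 0.53
gripper_force: 8.0
```

carry_out(
  claw=[4.5,4.5,4.5],
  delta_pos=[
    [0,0,0],
    [0,0,0],
    [0,0,0],
  ],
  angular=[
    [0,0,0],
    [0,0,0],
    [0,0,0],
  ],
  force=20,
)

```text
clock: 37.85
position: [0.638, 0.0894, 0.0096]
ee_rot: [3.141, 0.001, -0.0]
force: [0.4, 0.4, 0.6]
width: 0.52
gripper_force: 20.0
```

carry_out(
  claw=[4.5,4.5,4.5,4.5,4.5,4.5,4.5,4.5,4.5,4.5,4.5,4.5,4.5,4.5,4.5,4.5,4.5,4.5],
  delta_pos=[
    [0,0,-0.5],
    [0,0,-1.5],
    [0,0,-2],
    [0,0,-2],
    [0,0,-1.3],
    [0,0,-0.7],
    [-0.6,-0.3,0],
    [-1.5,-0.7,0],
    [-2,-1,0],
    [-2,-1,0],
    [-2,-1,0],
    [-2,-1,0],
    [-2,-1,0],
    [-2,-1,0],
    [-1.7,-0.7,0],
    [-1.1,-0.56,0],
    [0,0,0],
    [0,0,0],
  ],
  angular=[
    [0,0,0],
    [0,0,0],
    [0,0,0],
    [0,0,0],
    [0,0,0],
    [0,0,0],
    [0,0,0],
    [0,0,0],
    [0,0,0],
    [0,0,0],
    [0,0,0],
    [0,0,0],
    [0,0,0],
    [0,0,0],
    [0,0,0],
    [0,0,0],
    [0,0,0],
    [0,0,0],
  ],
)

```text
clock: 39.65
position: [0.4694, 0.1718, 0.0895]
ee_rot: [3.141, 0.001, 0.0]
force: [0.2, 1.0, -0.6]
width: 0.522
gripper_force: 20.0
```

Run:
```python
from h import *
s=arm.observe(); print(s['position'],s['joints'].round(2))
p=arm.get_image('scene'); im=p['frame'].copy()
z=s['position'][2]-.0096
for q in sil(p,'gear',s['position'][0]-.0028,s['position'][1],z)+sil(p,'short_stand',.4688-.0028,.172,0,.86): cv2.polylines(im,[np.round(q*16).astype(int)],True,(255,0,0),1,shift=4)
im=im[150:270,270:430]; save(dict(frame=cv2.resize(im,None,fx=4.5,fy=4.5,interpolation=cv2.INTER_CUBIC)),'gear.png')
```

```text
[0.46942329 0.17182838 0.08951109] [-0.34  0.41 -0.15  2.02  0.09  0.72 -2.12]
```

View pics/gear.png

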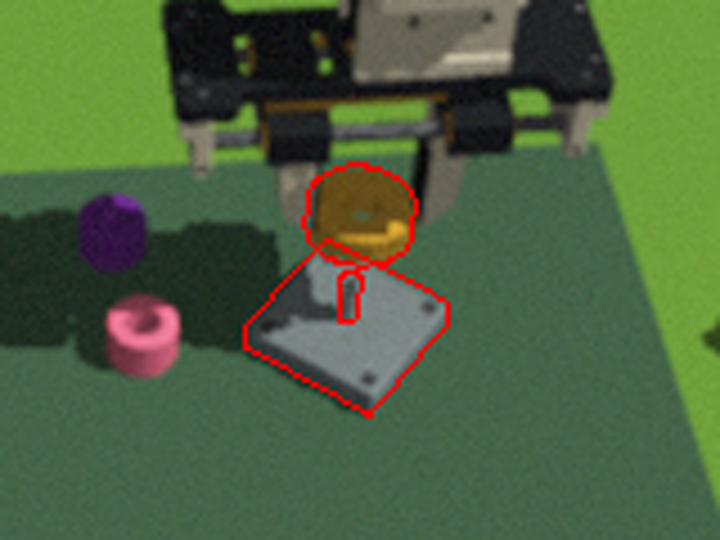

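carry_out(
  claw=[4.5,4.5,4.5,4.5,4.5,4.5,4.5,4.5,4.5,4.5],
  delta_pos=[
    [-0.06,0.04,0.5],
    [0,0,0.7],
    [0,0,0.7],
    [0,0,0.5],
    [0,0,0.5],
    [0,0,0.5],
    [0,0,0.5],
    [0,0,0.5],
    [0,0,0.3],
    [0,0,0],
  ],
  angular=[
    [0,0,0],
    [0,0,0],
    [0,0,0],
    [0,0,0],
    [0,0,0],
    [0,0,0],
    [0,0,0],
    [0,0,0],
    [0,0,0],
    [0,0,0],
  ],
)

```text
clock: 40.7
position: [0.4682, 0.1715, 0.0422]
ee_rot: [3.141, 0.001, -0.001]
force: [-0.1, 0.1, -0.3]
width: 0.522
gripper_force: 20.0
```

carry_out(
  claw=[4.5,4.5,4.5,4.5,4.5,4.5,4.5,4.5],
  delta_pos=[
    [0,0,0.5],
    [0,0,0.5],
    [0,0,0.3],
    [0,0,0.1],
    [0,0,0.1],
    [0,0,0.07],
    [0,0,0.05],
    [0,0,0],
  ],
  angular=[
    [0,0,0],
    [0,0,0],
    [0,0,0],
    [0,0,0],
    [0,0,0],
    [0,0,0],
    [0,0,0],
    [0,0,0],
  ],
)

```text
clock: 41.5
position: [0.4684, 0.1717, 0.0264]
ee_rot: [3.142, 0.001, 0.0]
force: [-0.4, 0.2, -1.3]
width: 0.527
gripper_force: 20.0
```

carry_out(
  claw=[4.5,4.5,4.5,4.5],
  delta_pos=[
    [0,0,0.05],
    [0,0,0.04],
    [0,0,0.03],
    [0,0,0],
  ],
  angular=[
    [0,0,0],
    [0,0,0],
    [0,0,0],
    [0,0,0],
  ],
)

```text
clock: 41.9
position: [0.4684, 0.1716, 0.0254]
ee_rot: [3.142, 0.001, 0.0]
force: [-0.4, -1.0, 4.7]
width: 0.522
gripper_force: 20.0
```

carry_out(
  claw=[5.5,6.3,7,7,7,7,7,7,7,7,7,7,7,7,7,7,7,7,7],
  delta_pos=[
    [0,0,0],
    [0,0,0],
    [0,0,0],
    [0,0,-0.5],
    [0,0,-1.5],
    [0,0,-2.5],
    [0,0,-2.5],
    [0,0,-1],
    [0.7,-0.3,0],
    [1.5,-0.6,0],
    [2.2,-0.9,0],
    [2.2,-0.9,0],
    [2.2,-0.9,0],
    [2.2,-0.9,0],
    [2.2,-0.9,0],
    [2.2,-0.9,0],
    [1.5,-0.6,0],
    [0.86,-0.35,0],
    [0,0,0],
  ],
  angular=[
    [0,0,0],
    [0,0,0],
    [0,0,0],
    [0,0,0],
    [0,0,0],
    [0,0,0],
    [0,0,0],
    [0,0,0],
    [0,0,0],
    [0,0,0],
    [0,0,0],
    [0,0,0],
    [0,0,0],
    [0,0,0],
    [0,0,0],
    [0,0,0],
    [0,0,0],
    [0,0,0],
    [0,0,0],
  ],
)

```text
clock: 43.8
position: [0.6463, 0.2444, 0.1036]
ee_rot: [3.141, 0.001, -0.002]
force: [-0.8, 0.5, 0.5]
width: 0.762
gripper_force: 0.0
```

Run:
```python
from h import *
s=arm.observe(); print(s['position'],s['joints'].round(2),s['width'])
p=arm.get_image('scene')
r=fit(p,'gear',proj(p,np.array([[.468,.172,.024]]))[0],.016); print('gear',r and r[:3])
im=p['frame'][180:310,270:430]; save(dict(frame=cv2.resize(im,None,fx=4.5,fy=4.5,interpolation=cv2.INTER_CUBIC)),'gear2.png')
```

```text
[0.64630666 0.24444635 0.1035939 ] [-0.37  0.65 -0.12  1.52  0.09  0.98 -2.08] 0.7623257315294334
gear (array([0.46478903, 0.17200315]), np.float64(0.8745017273452033), 0.84)
```

View pics/gear2.png

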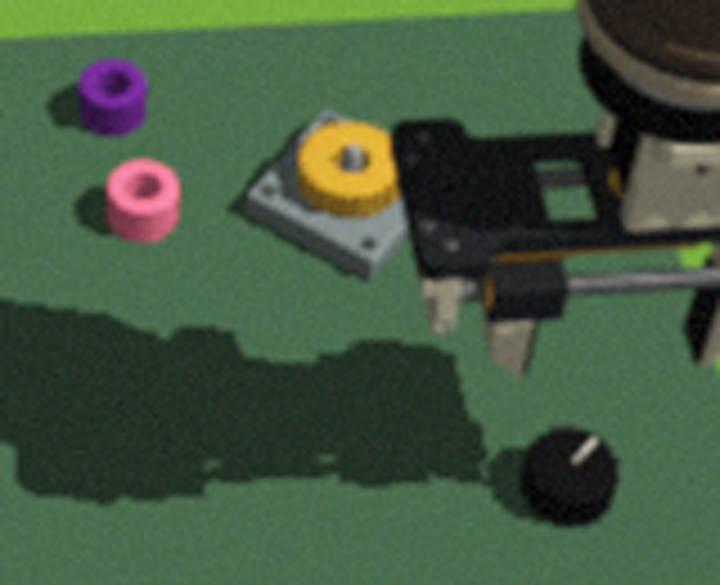

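Gear is flat on the square base with the spindle through its bore at (352,157). Now the knob.

carry_out(
  claw=[7,7,7,7,7,7,7,6,5,4.2,3.6,3.6,3.6,3.6],
  delta_pos=[
    [0,0,1.5],
    [0,0,2.5],
    [0,0,2.5],
    [0,0,1.5],
    [0,0,1],
    [0,0,0.4],
    [0,0,0],
    [0,0,0],
    [0,0,0],
    [0,0,0],
    [0,0,0],
    [0,0,0],
    [0,0,0],
    [0,0,0],
  ],
  angular=[
    [0,0,0],
    [0,0,0],
    [0,0,0],
    [0,0,0],
    [0,0,0],
    [0,0,0],
    [0,0,0],
    [0,0,0],
    [0,0,0],
    [0,0,0],
    [0,0,0],
    [0,0,0],
    [0,0,0],
    [0,0,0],
  ],
  force=6,
)

```text
clock: 45.3
position: [0.6461, 0.2443, 0.0116]
ee_rot: [-3.141, -0.001, -0.001]
force: [-0.0, -0.5, 4.0]
width: 0.43
gripper_force: 6.0
```

carry_out(
  claw=[5,7,7,7,7,7,7,7,7,7,7,7,7,7,7,6,5,4.2,3.6,3.6],
  delta_pos=[
    [0,0,0],
    [0,0,0],
    [0,0,0],
    [0,0,0],
    [0,0,0],
    [0,0,0],
    [0,0,0],
    [0,0,0],
    [0,0,0],
    [0,0,0],
    [0,0,0],
    [0,0,0],
    [0,0,0],
    [0,0,0],
    [0,0,0],
    [0,0,0],
    [0,0,0],
    [0,0,0],
    [0,0,0],
    [0,0,0],
  ],
  angular=[
    [0,0,0],
    [0,0,0],
    [0,0,0],
    [0,0,-0.1428],
    [0,0,-0.1428],
    [0,0,-0.1428],
    [0,0,-0.1428],
    [0,0,-0.1428],
    [0,0,-0.1428],
    [0,0,-0.1428],
    [0,0,-0.1428],
    [0,0,-0.1428],
    [0,0,-0.1428],
    [0,0,-0.1428],
    [0,0,0],
    [0,0,0],
    [0,0,0],
    [0,0,0],
    [0,0,0],
    [0,0,0],
  ],
)

```text
clock: 47.3
position: [0.646, 0.2444, 0.0113]
ee_rot: [2.221, 2.222, 0.0]
force: [0.6, 0.7, 0.1]
width: 0.433
gripper_force: 6.0
```

carry_out(
  claw=[3.6,3.6,3.6],
  delta_pos=[
    [0,0,0],
    [0,0,0],
    [0,0,0],
  ],
  angular=[
    [0,0,0],
    [0,0,0],
    [0,0,0],
  ],
  force=15,
)

```text
clock: 47.6
position: [0.646, 0.2444, 0.0113]
ee_rot: [2.221, 2.222, 0.0]
force: [-1.1, -0.3, -0.1]
width: 0.43
gripper_force: 15.0
```

carry_out(
  claw=[3.6,3.6,3.6,3.6,3.6,3.6,3.6,3.6,3.6,3.6,3.6,3.6,3.6,3.6,3.6,3.6,3.6,3.6,3.6],
  delta_pos=[
    [0,0,-0.5],
    [0,0,-1.5],
    [0,0,-2],
    [0,0,-2],
    [0,0,-1.3],
    [0,0,-0.7],
    [-0.3,-0.7,0],
    [-0.7,-1.6,0],
    [-0.9,-2.2,0],
    [-0.9,-2.2,0],
    [-0.9,-2.2,0],
    [-0.9,-2.2,0],
    [-0.9,-2.2,0],
    [-0.9,-2.2,0],
    [-0.5,-1.4,0],
    [-0.37,-0.86,0],
    [0,0,0],
    [0,0,0],
    [0,0,0],
  ],
  angular=[
    [0,0,0],
    [0,0,0],
    [0,0,0],
    [0,0,0],
    [0,0,0],
    [0,0,0],
    [0,0,0],
    [0,0,0],
    [0,0,0],
    [0,0,0],
    [0,0,0],
    [0,0,0],
    [0,0,0],
    [0,0,0],
    [0,0,0],
    [0,0,0],
    [0,0,0],
    [0,0,0],
    [0,0,0],
  ],
)

```text
clock: 49.5
position: [0.4692, 0.1718, 0.0912]
ee_rot: [-2.221, -2.222, -0.001]
force: [-0.3, 1.6, -0.7]
width: 0.431
gripper_force: 15.0
```

carry_out(
  claw=[3.6,3.6,3.6,3.6,3.6,3.6,3.6,3.6,3.6],
  delta_pos=[
    [0,-0.06,0.6],
    [0,0,0.8],
    [0,0,0.8],
    [0,0,0.6],
    [0,0,0.5],
    [0,0,0.5],
    [0,0,0.4],
    [0,0,0.3],
    [0,0,0],
  ],
  angular=[
    [0,0,0],
    [0,0,0],
    [0,0,0],
    [0,0,0],
    [0,0,0],
    [0,0,0],
    [0,0,0],
    [0,0,0],
    [0,0,0],
  ],
)

```text
clock: 50.4
position: [0.4676, 0.1714, 0.0459]
ee_rot: [-2.22, -2.222, 0.001]
force: [-0.2, -0.3, -0.9]
width: 0.428
gripper_force: 15.0
```

carry_out(
  claw=[3.6,3.6,3.6,3.6],
  delta_pos=[
    [0,0,0.1],
    [0,0,0.05],
    [0,0,0.04],
    [0,0,0],
  ],
  angular=[
    [0,0,0],
    [0,0,0],
    [0,0,0],
    [0,0,0],
  ],
)

```text
clock: 50.8
position: [0.4679, 0.1714, 0.0444]
ee_rot: [2.221, 2.222, 0.0]
force: [0.5, 0.7, -0.7]
width: 0.426
gripper_force: 15.0
```

carry_out(
  claw=[3.6,3.6,3.6,3.6],
  delta_pos=[
    [0,0,0.06],
    [0,0,0.05],
    [0,0,0.03],
    [0,0,0],
  ],
  angular=[
    [0,0,0],
    [0,0,0],
    [0,0,0],
    [0,0,0],
  ],
)

```text
clock: 51.2
position: [0.4678, 0.1715, 0.0431]
ee_rot: [2.22, 2.222, 0.0]
force: [-1.0, -1.3, 4.8]
width: 0.429
gripper_force: 15.0
```

Contact; release, lift, and back away toward the robot, then inspect.

carry_out(
  claw=[4.8,5.8,6.5,6.5,6.5,6.5,6.5,6.5,6.5,6.5,6.5,6.5,6.5],
  delta_pos=[
    [0,0,0],
    [0,0,0],
    [0,0,0],
    [0,0,-0.5],
    [0,0,-1.5],
    [0,0,-2.5],
    [0,0,-2.5],
    [0,0,-2.5],
    [1,-0.5,-2],
    [2,-0.5,-2],
    [2,-0.5,-2],
    [1,-0.5,-1],
    [0,0,0],
  ],
  angular=[
    [0,0,0],
    [0,0,0],
    [0,0,0],
    [0,0,0],
    [0,0,0],
    [0,0,0],
    [0,0,0],
    [0,0,0],
    [0,0,0],
    [0,0,0],
    [0,0,0],
    [0,0,0],
    [0,0,0],
  ],
)

```text
clock: 52.5
position: [0.4475, 0.2333, 0.2093]
ee_rot: [2.217, 2.225, 0.004]
force: [0.0, 0.0, -0.5]
width: 0.706
gripper_force: 0.0
```

Run:
```python
from h import *
s=arm.observe(); print(s['position'])
p=arm.get_image('scene'); im=p['frame'].copy()
for n,x,y,z in [('flywheel',.6297,-.0931,.016),('sleeve',.6305,-.0942,.03),('cap',.6304,-.094,.054),('gear',.4684,.1716,.016),('knob',.4678,.1715,.032)]:
    r=fit(p,n,proj(p,np.array([[x-.0028,y,z+DIM[n][1]/2e3]]))[0],z); print(n,r and (r[0]-[x-.0028,y],r[1:3]))
im=im[180:310,170:430]; save(dict(frame=cv2.resize(im,None,fx=3,fy=3,interpolation=cv2.INTER_CUBIC)),'end.png')
```

```text
[0.44745566 0.23332264 0.20926343]
flywheel (array([-0.00116219, -0.00136633]), (np.float64(0.4391174347870914), 0.88))
sleeve (array([-1.41009163e-06, -2.25932548e-04]), (np.float64(0.43135559921414535), 0.58))
cap (array([-0.00194393, -0.0016619 ]), (np.float64(0.8114867994441871), 0.49))
gear (array([ 0.00230334, -0.00040612]), (np.float64(0.520436675547469), 0.57))
knob (array([-0.00166365,  0.00064364]), (np.float64(0.8806107894957631), 0.82))
```

View pics/end.png

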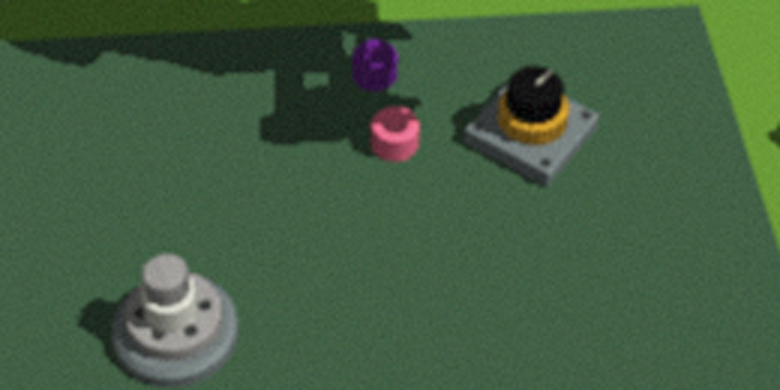

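Both stacks are complete and upright, at (168,310) and (534,110) in the crop. I'm handing in.

```bash
python3 -c "
from cell import arm; print(arm.sign_off())"
```

```text
the job is handed in; nothing more can be done
None
```

The job is handed in at about 53 s of the 109 s allowed: flywheel, sleeve and cap are on the tall spindle, and gear and knob on the short one, all upright and fully down in the final scene-camera image, with the multimeter and blower never approached.

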